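# Chock the press roller on the leather bench

## Robot

A 6-joint arm with a two-finger parallel gripper is mounted at the origin on the work surface. World frame = base frame: x ahead of the robot, y to its left, z up, the work surface at z = 0. Lengths are in m, angles in rad, forces in N, time in s.
With the tool pointing down it reaches from about 0.425 to 0.95 m from the base axis. Payload 3.5 kg.
Tool frame: the origin (TCP) lies at the very end of the fingers, on their centre line; the grasp point (between the pads) lies 19 mm behind it; z points along the fingers, y is the line along which they close (so a half turn about z gives the same grasp; the last joint's range is limited). The gripper opens to 85 mm and grips with 20 to 120 N. Pads are 22 mm wide; open, the fingers measure 114 mm over their backs; the gripper's body (76 mm by 85 mm) begins 54 mm behind the grasp point. The pads swing forward as they close: fully open they stand 13 mm farther back than shut.
Start: joints at [-0.15, 0.286, 1.577, -0, 1.279, -0.15], TCP at [0.675, 0, 0.208] pointing down, gripper open.
Joint ranges: [-2.77, 2.77], [-0.9, 2.22], [0.21, 2.48], [-1.53, 4.67], [0.24, 2.81], [-2.84, 2.84]. Speed limits (rad/s): [2.79, 2.79, 3.14, 3.14, 3.14, 3.14].

## Interface

Orientations are given as a unit quaternion [x, y, z, w].
In Python, from plant import ctrl gives the robot as it stands.
- The arm moves only by the tool carry_out, never from a script. Its argument "deltas" is one flat list of numbers, 6 for each row, row after row: the shift along the tool's x, y, z in m, then the turn, a rotation vector about the tool's x, y, z in rad. A call has 1 to 5 rows; each row is the pose to reach, as a shift and turn from the pose commanded when the call began, along the tool's axes at that moment; what a row does not reach only later rows make up. A row lasts 1/8 s, in which the tool goes at most 62.5 mm and 10.7 degrees, less where a joint would pass 70% of its speed; a pose out of reach is approached as far as the arm can. A call with a gripper value outside its range is refused whole. "grip" is the opening in per cent of the stroke, from 0 (shut) to 100 (fully open), set as the call begins (left out, the last holds). The fingers move at their own pace and stop on an object; "grip_force" is the grip in N (left out, the last holds). Time passes only in rows, so rows that repeat a pose let the fingers close. It gives the time, the measured TCP pose, the force, the opening and the grip force at its end, in the units of the state.
- ctrl.get_state(): the state, without advancing time (a new reading comes with each control period).
- ctrl.read_camera(name): name is "scene" or "side" or "wrist"; returns (picture, depth): 420x560x3 uint8, red, green, blue; 420x560 float32, m along the optical axis (not along the pixel's ray), 0 where there is no reading.
- ctrl.camera_model(name): a dict with "intrinsics" (3x3 intrinsics, pixels), "extrinsics" (4x4, takes a point from world to camera coordinates); the wrist camera has in their place "hand_eye" (4x4, takes a point from camera to tool coordinates, whose origin is the TCP and whose axes are the flange's). Camera axes: x right, y down, z forward; pixel columns grow to the right and rows downward; lengths in m; the calibration is good to about 2 mm. A picture is of the moment at which its call begins: read the wrist's pose just before it. camera_model takes no time and is no camera call.
- ctrl.sign_off(): hands the job in; it is judged then, once.
Trained networks look in the newest picture that a camera, given by its name, has taken for a name from the list of things; names that differ only in an ending like _2 or _b are one class to them, and where a whole thing is asked for, a point or a joint stands for the part that bears it (a point fixed in the world has none). Each returns a list of dicts, best first, with "score" (0 to 1); they miss things now and then, are a little off and sometimes report something else, mostly with a low value. They report only what shows in the picture. A call takes as long as a camera call. They do not tell look-alikes from the thing itself.
- ctrl.find_in(camera, query): "uv" ([column, row] in pixels, amid what is visible of it).
The state is a dict: "time": time; "qpos": joint angles; "dq": joint speeds; "joint_efforts": joint torques, N m; "eef_pos": TCP position; "tcp_rot": TCP orientation; "contact_force": force on the tool from outside, world axes, zero at the start; "wrist_torque": the same for the moment, N m; "opening": opening from 0.0 (shut) to 1.0 (fully open); "finger_force": force on a finger pad.
Only numpy, scipy, OpenCV 4.12 (cv2) and the standard library are available. Lean on these libraries where they do the work, as an engineer would, in place of code of your own. Each camera call takes 0.05 s, during which the arm holds its last target. There are 200 camera calls.

## Task

The wooden press roller on the sloping board is kept from rolling down only by the white jar with the red cap. Push the orange wedge chock, thin edge first, up against the roller's low side, square to it, so that the chock holds it; then take the jar away and stand it upright on the round cork coaster. The roller must stay where it is.

Things in the scene. Friction and masses are not known exactly. Their poses are not given: they have to be found in the camera images.
- roller: Beech press roller, blue band near each end: cylinder 70 mm in diameter, 260 mm long, about 0.6 kg, lying level across a pale green gridded board (360 x 420 mm) that slopes down 6 degrees, away from the robot. Origin: centre of the cylinder, 35 mm off the board's surface. y is the roller's axis; x and z turn as it rolls. Friction with the board about 0.6.
- chock: Orange wedge, 0.16 kg, loose on the same board downhill of the roller, up to 15 degrees askew. 90 mm long (x), 50 wide (y, upright side faces), 45 high at the thick end x = +45, thinning evenly to a 2.5 mm edge at x = -45. Origin: middle of its underside; z square to the board. Squared up, -x points uphill; it touches the roller with its origin 58 mm downhill of the roller's axis, along the board.
- white_jar: White straight-sided plastic jar, red cap: 52 mm in diameter, 90 mm high over the cap (straight up to 58 mm), about 0.2 kg. Stands square on the board (so leaning 6 degrees), touching the roller's low side about 100 mm from the roller's middle, towards the robot's left. Origin: centre of its underside; z runs up its axis.
- coaster: Round cork coaster, 100 mm in diameter, 4 mm thick, fixed flat on the level bench to the left or right of the board (an amber bottle stands on the other side). Origin: centre of its underside, on the bench.
Things that resemble listed ones, but are neither listed nor needed, are in the scene too. What is shaped like the chock but pink or purple is not meant.

How it is judged:
By the outcome, as a careful person would: the job done as asked, in the order asked, and still so for the second after the job is handed in, with the robot touching nothing.
It also fails if it takes over 61 s, if anything falls off the work surface, if the arm or the gripper's body presses on something with over 40 N, if the wrist force passes 120 N, or if a joint passes its speed limit or range.

## Working session

There is one attempt and no reset: what is moved stays moved. The work goes in short steps, Python scripts to look and compute and a tool call to move; the robot and the scene stay as the last step left them, time stands still between calls to the robot, and variables do not carry over. Pictures are saved under pics/ and viewed, at most 10 in all, crops included, and the job is handed in when it is done.

Besides the shell and the picture viewer there is one more tool, called after "Request:" as a command line: name --argument value ..., lists and objects as JSON in quotes. carry_out: Moves the arm, as the interface text tells. Its arguments: {"type":"object","properties":{"deltas":{"type":"array"},"grip":{"type":"number"},"grip_force":{"type":"number"}},"required":["deltas"]}

```bash
mkdir -p pics; cat > h.py <<'E'
import numpy as np, cv2
from scipy.spatial.transform import Rotation as R
from plant import ctrl
def tcp(s=None):
    s=s or ctrl.get_state(); T=np.eye(4); T[:3,:3]=R.from_quat(s["tcp_rot"]).as_matrix(); T[:3,3]=s["eef_pos"]; return T
def shot(name):
    T=tcp(); im,d=ctrl.read_camera(name); m=ctrl.camera_model(name)
    K=np.array(m["intrinsics"]) 
    C=T@np.array(m["hand_eye"]) if name=="wrist" else np.linalg.inv(np.array(m["extrinsics"]))
    return im,d,K,C
def cloud(d,K,C):
    v,u=np.mgrid[:d.shape[0],:d.shape[1]]
    p=np.stack([(u-K[0,2])/K[0,0]*d,(v-K[1,2])/K[1,1]*d,d],-1)
    P=p@C[:3,:3].T+C[:3,3]; P[d<=0]=np.nan; return P
def save(n,im): cv2.imwrite("pics/"+n,im[...,::-1])
E
python3 - <<'E'
from h import *
s=ctrl.get_state(); print(s)
ims=[]
for n in ("scene","side"):
    im,d,K,C=shot(n); P=cloud(d,K,C); np.savez(n+".npz",im=im,P=P); save(n+".png",im)
    print(n,C[:3,3].round(3),C[:3,2].round(3))
    for q in ("roller","chock","white_jar","coaster"):
        for r in ctrl.find_in(n,q):
            u,v=np.round(r["uv"]).astype(int); print(q,round(r["score"],2),u,v,P[v,u].round(3))
E
```

```text
{'time': 0.0, 'qpos': array([-1.49990134e-01,  2.87185032e-01,  1.57817897e+00,  7.15553288e-06,
        1.27863005e+00, -1.50026214e-01]), 'dq': array([2.30584519e-04, 2.07073050e-03, 4.48857618e-06, 5.03196821e-04,
       7.26334064e-04, 1.37011372e-03]), 'joint_efforts': array([-1.79628755e-04, -4.05981302e+01, -2.92628127e+01, -1.54224781e-04,
        5.81841552e-03,  3.74769741e-06]), 'eef_pos': array([6.74280289e-01, 1.46905644e-04, 2.06933284e-01]), 'tcp_rot': array([ 0.70709425,  0.7071183 , -0.00070985, -0.0009684 ]), 'contact_force': array([-0.08871137,  0.38480041,  0.61670021]), 'wrist_torque': array([-0.04620803, -0.03012106, -0.00424159]), 'finger_force': 0.0, 'opening': 1.0009010471300328}
scene [1.232 0.644 1.331] [-0.428 -0.451 -0.783]
roller 0.96 314 219 [0.533 0.031 0.112]
chock 0.95 265 223 [ 0.614 -0.093  0.055]
chock 0.69 187 148 [ 0.566 -0.538  0.026]
white_jar 0.95 314 244 [0.594 0.088 0.107]
coaster 0.67 405 302 [0.51  0.359 0.013]
side [0.352 1.152 0.791] [ 0.131 -0.854 -0.504]
roller 0.73 294 237 [0.494 0.053 0.104]
chock 0.75 300 168 [ 0.554 -0.524  0.025]
chock 0.6 252 216 [ 0.631 -0.1    0.064]
chock 0.54 347 192 [ 0.384 -0.367  0.027]
white_jar 0.83 254 244 [0.585 0.09  0.097]
coaster 0.62 266 355 [0.505 0.358 0.007]
```

View pics/scene.png

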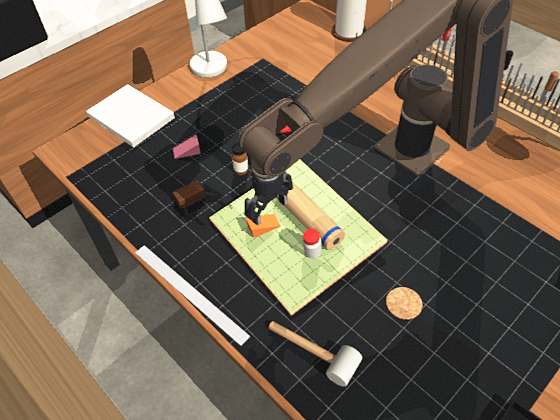

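View pics/side.png

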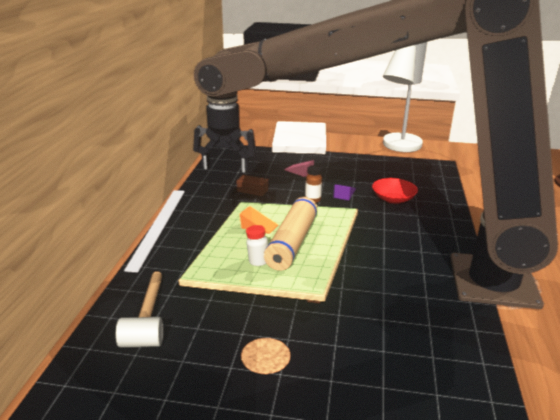

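Scene: orange wedge at (265,223) on the board; look-alikes are the pink wedge at (187,148) and a purple one (side view 343,192). The orange one on the board is the one meant. The jar is at (314,244), red cap; the coaster is at (405,302), to the left. I'll confirm with an enlarged crop plus the wrist view, and measure.

```bash
cat > meas.py <<'E'
from h import *
def masks(im):
    hsv=cv2.cvtColor(im,cv2.COLOR_RGB2HSV); H,S,V=[hsv[...,i].astype(int) for i in range(3)]
    return dict(green=(H>28)&(H<50)&(S>40)&(V>120), orange=(H>4)&(H<16)&(S>190)&(V>120), wood=(H>8)&(H<24)&(S>60)&(S<170)&(V>90), red=((H<4)|(H>174))&(S>170)&(V>90))
def plane(P):
    for _ in range(4):
        c=np.median(P,0) if _==0 else P.mean(0); n=np.linalg.svd(P-c,full_matrices=False)[2][2]; n*=np.sign(n[2])
        r=(P-c)@n; P=P[abs(r)<max(.003,1.5*r.std())]
    return n,c,r.std()
E
python3 - <<'E'
from meas import *
im,d,K,C=shot("wrist"); P=cloud(d,K,C); np.savez("wrist.npz",im=im,P=P)
s=np.load("scene.npz"); si=s["im"]
crop=cv2.resize(si[170:270,220:360],(560,400),interpolation=cv2.INTER_CUBIC)
save("c1.png",np.hstack([crop[:, :400],cv2.resize(im,(400,300))[:300].repeat(1,0) if 0 else cv2.copyMakeBorder(cv2.resize(im,(400,300)),0,100,0,0,cv2.BORDER_CONSTANT)]))
for n in ("scene","side","wrist"):
    f=np.load(n+".npz"); im,P=f["im"],f["P"]; m=masks(im)
    reg=(abs(P[...,0]-.58)<.3)&(abs(P[...,1])<.25)
    g=P[m["green"]&reg]
    if len(g)<50: print(n,"nog");continue
    nn,c,sd=plane(g); print(n,"board n",nn.round(4),"tilt",np.degrees(np.arccos(nn[2])).round(2),"az",np.degrees(np.arctan2(nn[1],nn[0])).round(1),"z at .6,0",(c[2]-(nn[0]*(.6-c[0])-nn[1]*c[1])/nn[2]).round(4),len(g))
    for k in ("orange","red"):
        q=P[m[k]&reg]
        if len(q): print(k,len(q),np.median(q,0).round(3),np.nanmin(q,0).round(3),np.nanmax(q,0).round(3))
E
```

```text
scene board n [ 0.1048 -0.0142  0.9944] tilt 6.07 az -7.7 z at .6,0 0.0344 9624
orange 49 [ 0.647 -0.09   0.04 ] [ 0.587 -0.139  0.028] [0.716 0.011 0.278]
red 206 [0.591 0.072 0.126] [ 0.564 -0.029  0.041] [0.611 0.095 0.469]
side board n [ 0.1053 -0.0137  0.9943] tilt 6.09 az -7.4 z at .6,0 0.0334 7780
orange 4 [0.58  0.061 0.124] [0.564 0.047 0.122] [0.6   0.072 0.127]
red 183 [0.584 0.081 0.125] [0.565 0.051 0.112] [0.605 0.094 0.131]
wrist board n [ 0.1035 -0.0124  0.9946] tilt 5.98 az -6.8 z at .6,0 0.0341 82850
orange 875 [ 0.638 -0.085  0.051] [ 0.549 -0.141  0.029] [0.665 0.094 0.13 ]
red 3342 [0.589 0.07  0.127] [0.555 0.047 0.072] [0.611 0.092 0.131]
```

View pics/c1.png

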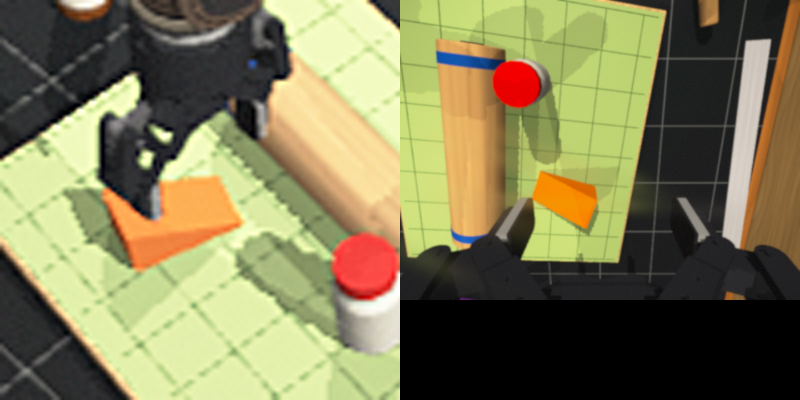

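The crop shows the orange wedge, thin edge towards the roller, standing skewed. The wrist view (scaled crop) shows roller, jar cap at (517,84) and the chock at (567,198). Now the exact poses in the board frame.

```bash
cat > fit.py <<'E'
from meas import *
from scipy.optimize import least_squares
def fit(im,P,roller=None):
    m=masks(im); out={}
    reg=(abs(P[...,0]-.58)<.25)&(abs(P[...,1])<.22)&(P[...,2]<.2)
    n,c,_=plane(P[m["green"]&reg]); h=(P-c)@n
    hsv=cv2.cvtColor(im,cv2.COLOR_RGB2HSV)
    # roller
    if roller is None:
        q=P[reg&(h>.035)&(h<.075)&(P[...,0]<.56)&m["wood"]]
        ref=np.array([0,1,0.]);
        def res(p):
            a=np.array([p[1],1,0]); a-=n*(a@n)/1; a/=np.linalg.norm(a); ex=np.cross(a,n)
            v=q-(c+ex*0); return np.hypot((q-c)@ex-p[0],(q-c)@n-p[2])-.035
        p0=[np.median((q-c)@np.cross(ref,n)),0,.035]
        r=least_squares(res,p0,loss="soft_l1",f_scale=.001); p=r.x
        a=np.array([p[1],1,0]); a-=n*(a@n); a/=np.linalg.norm(a); ex=np.cross(a,n)
        t=(q-c)@a; lo,hi=np.percentile(t,[.5,99.5])
        out.update(h=p[2],rms=r.fun.std(),len=hi-lo,lo=lo,hi=hi)
        O=c+ex*p[0]+a*(lo+hi)/2   # on board under axis
    else: O,ex,a,n=roller
    B=np.stack([ex,a,n],1)
    Q=(P-O)@B
    out.update(O=O,B=B)
    o=(hsv[...,0]>5)&(hsv[...,0]<17)&(hsv[...,1]>185)&(Q[...,0]>.042)&(Q[...,0]<.22)&(Q[...,1]<.05)&(Q[...,1]>-.17)&(Q[...,2]>.0)&(Q[...,2]<.055)
    q=Q[o]; out["no"]=len(q)
    return out,Q,o
E
python3 - <<'E'
from fit import *
f=np.load("wrist.npz"); o,Q,m=fit(f["im"],f["P"])
for k,v in o.items(): print(k,np.round(v,4).tolist())
v,u=np.nonzero(m); print(u.min(),u.max(),v.min(),v.max())
q=Q[m]; print(q.min(0).round(3),q.max(0).round(3))
# top face plane
nn,c,sd=plane(q); print("slope n",nn.round(3),"slope",np.degrees(np.arccos(nn[2])),"yaw",np.degrees(np.arctan2(nn[1],nn[0])),sd)
print("rect",cv2.minAreaRect(q[:,:2].astype(np.float32)))
im=f["im"].copy(); im[m]=(0,0,255)
a=cv2.resize(f["im"][200:360,150:310],(400,400)); b=cv2.resize(im[200:360,150:310],(400,400)); save("c2.png",np.hstack([a,b]))
# jar cap
mm=masks(f["im"]); r=mm["red"]&(Q[...,2]>.085)&(Q[...,2]<.095)
q=Q[r]; print("cap",cv2.minEnclosingCircle(q[:,:2].astype(np.float32)),np.median(q,0))
E
```

```text
h 0.0347
rms 0.0012
len 0.2518
lo -0.1698
hi 0.0819
O [0.5067, -0.0144, 0.0436]
B [[0.9861, 0.1301, 0.1035], [-0.1295, 0.9915, -0.0124], [-0.1043, -0.0012, 0.9945]]
no 1231
185 275 241 319
[ 0.069 -0.107  0.   ] [ 0.165 -0.041  0.047]
slope n [-0.397  0.235  0.887] slope 27.5035027281038 yaw 149.3665818437928 0.0031612206344679714
rect ((0.11789081245660782, -0.0725255012512207), (0.050782471895217896, 0.08934681117534637), 76.70763397216797)
cap ((0.06154151260852814, 0.09316421300172806), 0.022928891703486443) [0.0615527  0.09404617 0.08995902]
```

View pics/c2.png

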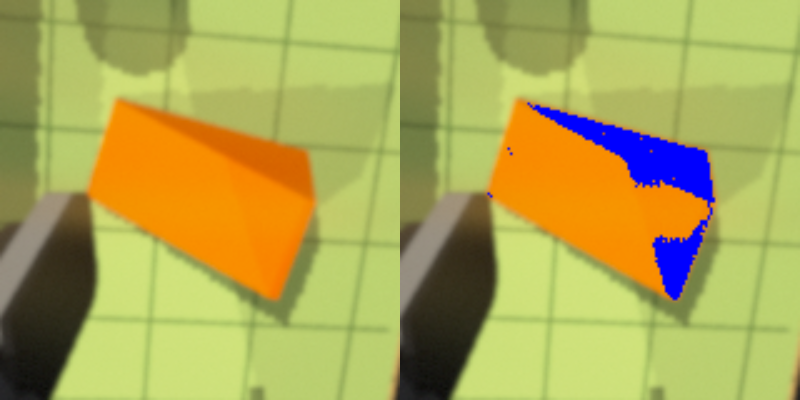

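The wedge's top face is left out by my hue limit. I'll widen it and refit.

```bash
sed -i 's/<17)/<23)/' fit.py
python3 - <<'E'
from fit import *
f=np.load("wrist.npz"); o,Q,m=fit(f["im"],f["P"])
m=cv2.erode(m.astype(np.uint8),np.ones((3,3)))>0
q=Q[m]; print(len(q),q.min(0).round(3),q.max(0).round(3))
L=np.hypot(1,.0425/.09)
# top face: fit
nn,c,sd=plane(q); print("n",nn.round(3),"slope",np.degrees(np.arccos(nn[2])),"exp",np.degrees(np.arctan(42.5/90)),"yaw of -x",np.degrees(np.arctan2(nn[1],nn[0])),sd)
(cx,cy),(w,h),a=cv2.minAreaRect(q[:,:2].astype(np.float32)); print(cx,cy,w,h,a)
# full fit: point to wedge surface
def res(p):
    x,y,t=p; C,S=np.cos(t),np.sin(t); d=q[:,:2]-[x,y]; X=d@[C,S]; Y=d@[-S,C]; Z=q[:,2]
    f=[(Z-(.0025+(X+.045)*.0425/.09))/1.106, abs(X)-.045, abs(Y)-.025]
    return np.max(f,0)
r=min((least_squares(res,[cx,cy,t],loss="soft_l1",f_scale=.001) for t in np.radians([-25,-10,5,20])),key=lambda r:r.cost)
x,y,t=r.x; print("chock board",x,y,np.degrees(t),np.abs(r.fun).mean())
np.savez("fit.npz",O=o["O"],B=o["B"],chock=r.x)
s=np.load("scene.npz"); P=s["P"]; 
for n in("scene","side"):
    s=np.load(n+".npz");P=s["P"];hsv=cv2.cvtColor(s["im"],cv2.COLOR_RGB2HSV)
    k=(abs(P[...,0]-.51)<.08)&(abs(P[...,1]-.36)<.08)&(hsv[...,1]>60)&(hsv[...,2]>110)&(hsv[...,0]<25); q=P[k]
    print("coaster",n,cv2.minEnclosingCircle(q[:,:2].astype(np.float32)),np.median(q,0))
E
```

```text
3951 [ 0.07  -0.105  0.002] [ 0.164 -0.04   0.046]
n [-0.431  0.101  0.897] slope 26.251176906403217 exp 25.27772223555295 yaw of -x 166.779065259355 0.0007007694845730921
0.11736375838518143 -0.07246120274066925 0.04989314824342728 0.08762924373149872 77.42517852783203
chock board 0.11510077772843569 -0.07325785251514749 -12.332203840001853 0.0005733969360518922
coaster scene ((0.5090481638908386, 0.3546028733253479), 0.05245029926300049) [0.51008617 0.35609666 0.00513699]
coaster side ((0.5059750080108643, 0.35226961970329285), 0.054556235671043396) [0.50602866 0.35729601 0.00429104]
```

```bash
cat >> h.py <<'E'
def goal(xy_z, yaw, f=None):
    "tool pose: board-frame point, tool z into the board, tool x uphill turned by yaw (deg, about board normal)"
    f=np.load("fit.npz"); O,B=f["O"],f["B"]; t=np.radians(yaw)
    G=np.eye(4); G[:3,3]=O+B@np.array(xy_z)
    x=B@[-np.cos(t),-np.sin(t),0]; z=-B[:,2]; G[:3,:3]=np.stack([x,np.cross(z,x),z],1); return G
def delta(G,T=None):
    T=tcp() if T is None else T
    D=np.linalg.inv(T)@G; return np.r_[D[:3,3],R.from_matrix(D[:3,:3]).as_rotvec()].round(4).tolist()
def inboard():
    f=np.load("fit.npz"); T=tcp(); p=f["B"].T@(T[:3,3]-f["O"]); x=f["B"].T@T[:3,0]; z=f["B"].T@T[:3,2]
    return "tcp board",(p*1000).round(1),"yaw",np.degrees(np.arctan2(-x[1],-x[0])).round(2),"z",z.round(3)
E
python3 - <<'E'
from h import *
print(np.array(ctrl.camera_model("wrist")["hand_eye"]).round(3))
f=np.load("fit.npz"); x,y,t=f["chock"]
p=np.array([x+.02*np.cos(t),y+.02*np.sin(t)])
for h in (.1,.004): print(p,delta(goal([*p,h],np.degrees(t))))
E
```

```text
[[ 0.    -0.947 -0.32   0.082]
 [ 1.     0.     0.    -0.   ]
 [-0.    -0.32   0.947 -0.166]
 [ 0.     0.     0.     1.   ]]
[ 0.13463929 -0.07752944] [-0.11, -0.0352, 0.0791, 0.0827, 0.0743, -1.2239]
[ 0.13463929 -0.07752944] [-0.1088, -0.0451, 0.1746, 0.0827, 0.0743, -1.2239]
```

Request:
carry_out --deltas '[-0.055,-0.018,0.03,0.012,0.011,-0.18,-0.11,-0.035,0.05,0.025,0.022,-0.36,-0.11,-0.035,0.06,0.036,0.033,-0.54,-0.11,-0.035,0.06,0.048,0.044,-0.72,-0.11,-0.035,0.06,0.058,0.053,-0.88]' --grip 100 --grip_force 30

```text
time: 1.18
eef_pos: [0.6398, -0.1104, 0.1481]
tcp_rot: [0.336, 0.941, -0.002, -0.038]
contact_force: [0.1, -0.0, 0.2]
opening: 1.001
finger_force: 0.0
```

```bash
python3 - <<'E'
from h import *
print(*inboard())
f=np.load("fit.npz"); x,y,t=f["chock"]
p=np.array([x+.02*np.cos(t),y+.02*np.sin(t)])
for h in (.1,.004): print(p,delta(goal([*p,h],np.degrees(t))))
E
```

```text
tcp board [132.8 -78.  118.9] yaw -31.78 z [ 0.029  0.014 -0.999]
[ 0.13463929 -0.07752944] [-0.001, 0.0008, 0.0189, 0.0239, 0.0214, -0.3392]
[ 0.13463929 -0.07752944] [0.0006, -0.0018, 0.1149, 0.0239, 0.0214, -0.3392]
```

Request:
carry_out --deltas '[-0.001,0.001,0.019,0.012,0.011,-0.17,-0.001,0.001,0.019,0.024,0.021,-0.339,0,0,0.05,0.024,0.021,-0.339,0,-0.001,0.08,0.024,0.021,-0.339,0,-0.001,0.08,0.024,0.021,-0.339]'

```text
time: 1.8
eef_pos: [0.6312, -0.1082, 0.0655]
tcp_rot: [0.174, 0.983, -0.003, -0.055]
contact_force: [-1.1, 0.1, -0.5]
opening: 1.003
finger_force: 0.0
```

```bash
python3 - <<'E'
from h import *
print(*inboard())
f=np.load("fit.npz"); x,y,t=f["chock"]
p=np.array([x+.02*np.cos(t),y+.02*np.sin(t)])
print(delta(goal([*p,.004],np.degrees(t))))
E
```

```text
tcp board [132.6 -76.8  35.8] yaw -12.61 z [-0.005  0.001 -1.   ]
[-0.0023, -0.0003, 0.0318, -0.0001, -0.0055, -0.0048]
```

Go down, then close on the wedge's side faces.

Request:
carry_out --deltas '[-0.002,0,0.016,0,-0.003,-0.005,-0.002,0,0.031,0,-0.005,-0.005,-0.002,0,0.031,0,-0.005,-0.005]'

```text
time: 2.17
eef_pos: [0.631, -0.1088, 0.0359]
tcp_rot: [0.172, 0.984, -0.003, -0.051]
contact_force: [0.1, 0.0, -0.9]
opening: 0.997
finger_force: 0.0
```

Request:
carry_out --deltas '[0,0,0,0,0,0,0,0,0,0,0,0,0,0,0,0,0,0,0,0,0,0,0,0,0,0,0,0,0,0]' --grip 45 --grip_force 25

```text
time: 2.8
eef_pos: [0.633, -0.1095, 0.0388]
tcp_rot: [0.172, 0.984, -0.003, -0.048]
contact_force: [-1.0, 0.8, 5.5]
opening: 0.553
finger_force: 26.0
```

```bash
python3 - <<'E'
from fit import *
print(*inboard(), ctrl.get_state()["opening"],ctrl.get_state()["finger_force"])
im,d,K,C=shot("wrist"); P=cloud(d,K,C); np.savez("w2.npz",im=im,P=P); save("w2.png",im)
g=np.load("fit.npz"); B=g["B"]; o,Q,m=fit(im,P,(g["O"],B[:,0],B[:,1],B[:,2]))
q=Q[cv2.erode(m.astype(np.uint8),np.ones((3,3)))>0]; print(len(q),q.min(0).round(4),q.max(0).round(4))
E
```

```text
tcp board [137.4 -77.8   9.4] yaw -12.33 z [ 0.008 -0.002 -1.   ] 0.5530586355706254 26.025216579437256
19560 [ 0.0682 -0.1069  0.0006] [ 0.1654 -0.0399  0.0525]
```

View pics/w2.png

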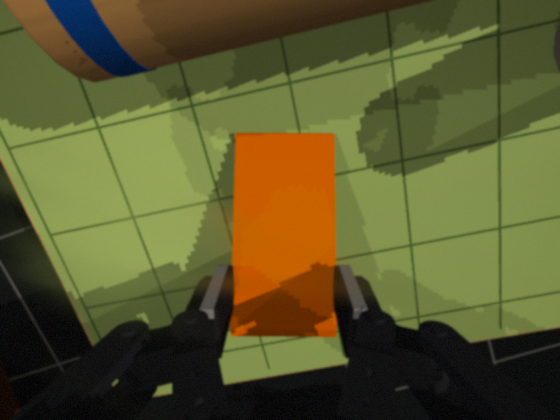

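Gripped squarely: the wedge is in the fingers at (285,235), roller above it. I'll refit the wedge in this picture and plan the slide.

```bash
cat >> fit.py <<'E'
def wedge(q,p0):
    q=q[::max(1,len(q)//4000)]
    def res(p):
        x,y,t=p; C,S=np.cos(t),np.sin(t); d=q[:,:2]-[x,y]; X=d@[C,S]; Y=d@[-S,C]; Z=q[:,2]
        return np.max([(Z-(.0025+(X+.045)*.0425/.09))/1.106, abs(X)-.045, abs(Y)-.025],0)
    r=least_squares(res,p0,loss="soft_l1",f_scale=.0007); return r.x,np.abs(r.fun).mean()
def refit(f,save_B=True):
    """board plane from green, roller x by cylinder points, in stored frame -> offsets"""
    g=np.load("fit.npz"); B,O=g["B"],g["O"]; im,P=f["im"],f["P"]; m=masks(im); Q=(P-O)@B
    gr=m["green"]&(abs(Q[...,0])<.19)&(abs(Q[...,1])<.16)&(abs(Q[...,2])<.012)
    zoff=np.median(Q[...,2][gr]); 
    w=m["wood"]&(Q[...,2]-zoff>.03)&(Q[...,2]-zoff<.075)&(abs(Q[...,0])<.04)&(abs(Q[...,1])<.13); q=Q[w]
    r=least_squares(lambda p:np.hypot(q[:,0]-p[0]-p[1]*q[:,1],q[:,2]-p[2])-.035,[0,0,.035],loss="soft_l1",f_scale=.0007)
    hsv=cv2.cvtColor(im,cv2.COLOR_RGB2HSV)
    o=(hsv[...,0]>4)&(hsv[...,0]<23)&(hsv[...,1]>185)&(hsv[...,2]>70)&(Q[...,0]>.005)&(Q[...,0]<.2)&(abs(Q[...,1])<.16)&(Q[...,2]-zoff<.05)
    o=cv2.erode(o.astype(np.uint8),np.ones((3,3)))>0
    n,lab,st,_=cv2.connectedComponentsWithStats(o.astype(np.uint8)); o=lab==1+np.argmax(st[1:,4])
    c=Q[o]-[0,0,zoff]
    wx,e=wedge(c,[*np.median(c[:,:2],0),0 if abs(np.ptp(c[:,1]))<.06 else -.2])
    return dict(zoff=zoff,roller=(r.x[0],np.degrees(r.x[1]),r.x[2],r.fun.std(),len(q)),chock=(wx[0],wx[1],np.degrees(wx[2]),e),gap=wx[0]-(r.x[0]+r.x[1]*wx[1])-.058)
E
python3 - <<'E'
from fit import *
print(refit(np.load("wrist.npz"))); print(refit(np.load("w2.npz"))); print(*inboard())
x,y,z=np.linalg.inv(np.load("fit.npz")["B"])@(tcp()[:3,3]-np.load("fit.npz")["O"])
E
```

```text
{'zoff': np.float64(1.0412525059359744e-05), 'roller': (np.float64(-1.4833483925254034e-06), np.float64(0.001575554362909208), np.float64(0.03464960982008405), np.float64(0.0011640735831978009), 20111), 'chock': (np.float64(0.11512368505837692), np.float64(-0.07325655413441914), np.float64(-12.34377528325609), np.float64(0.0005728287264606493)), 'gap': np.float64(0.05712718286026774)}
{'zoff': np.float64(-0.0002979171890333509), 'roller': (np.float64(-0.0005307070386309383), np.float64(0.10106569907346619), np.float64(0.03481549274850234), np.float64(0.0006457213690672064), 5154), 'chock': (np.float64(0.11501791975146823), np.float64(-0.07213178406828724), np.float64(-12.830849324492778), np.float64(0.0006278960403566995)), 'gap': np.float64(0.05767586215096223)}
tcp board [137.4 -77.8   9.4] yaw -12.32 z [ 0.008 -0.002 -1.   ]
```

```bash
python3 - <<'E'
from h import *
for p in ([.1374,-.0778,.0125],[.089,-.026,.0125]): print(delta(goal(p,.3)))
E
```

```text
[-0.0, -0.0, -0.0031, -0.0007, 0.0079, -0.2203]
[0.0583, 0.0402, -0.0036, -0.0007, 0.0079, -0.2203]
```

Request:
carry_out --deltas '[0,0,-0.003,0,0.002,-0.05,0.015,0.01,-0.003,0,0.004,-0.11,0.03,0.02,-0.003,0,0.006,-0.17,0.045,0.03,-0.003,0,0.008,-0.22,0.058,0.04,-0.0035,0,0.008,-0.22]'

```text
time: 3.48
eef_pos: [0.5907, -0.0512, 0.045]
tcp_rot: [0.063, 0.997, 0.003, -0.054]
contact_force: [-0.4, 0.1, -1.3]
opening: 0.547
finger_force: 25.8
```

Request:
carry_out --deltas '[0,0,0,0,0,0,0,0,0,0,0,0]'

```text
time: 3.72
eef_pos: [0.5919, -0.0521, 0.0456]
tcp_rot: [0.063, 0.997, 0.003, -0.053]
contact_force: [-0.9, 0.5, -1.6]
opening: 0.553
finger_force: 25.9
```

```bash
python3 - <<'E'
from fit import *
print(*inboard())
im,d,K,C=shot("wrist"); P=cloud(d,K,C); np.savez("w3.npz",im=im,P=P); save("w3.png",im)
print(refit(np.load("w3.npz")))
E
```

```text
tcp board [ 88.7 -26.3  11.3] yaw 0.28 z [-0.002 -0.001 -1.   ]
{'zoff': np.float64(-0.00027390872472501037), 'roller': (np.float64(-0.00025177435981751706), np.float64(0.013646585439953292), np.float64(0.03439928885112227), np.float64(0.0005844507193228662), 89487), 'chock': (np.float64(0.06352677942948724), np.float64(-0.025407605714424946), np.float64(-0.6747988796403144), np.float64(0.0009325264276979054)), 'gap': np.float64(0.005784605318146029)}
```

Request:
carry_out --deltas '[0,0,0.001,0,0,0.008,0,0,0.002,0,0,0.008,0.002,0,0.002,0,0,0.008,0.004,0,0.002,0,0,0.008,0.004,0,0.002,0,0,0.008]'

```text
time: 4.4
eef_pos: [0.5879, -0.0516, 0.0445]
tcp_rot: [0.067, 0.996, 0.002, -0.053]
contact_force: [1.0, -0.7, 0.7]
opening: 0.549
finger_force: 26.9
```

```bash
python3 - <<'E'
from fit import *
print(*inboard())
im,d,K,C=shot("wrist"); P=cloud(d,K,C); np.savez("w4.npz",im=im,P=P); save("w4.png",im)
print(refit(np.load("w4.npz")))
E
```

```text
tcp board [ 84.8 -26.3   9.7] yaw -0.18 z [-0.001 -0.001 -1.   ]
{'zoff': np.float64(-0.0002463985973790323), 'roller': (np.float64(-0.00023075606629278545), np.float64(0.010172891226447593), np.float64(0.03442032751864079), np.float64(0.0005688381575933664), 95684), 'chock': (np.float64(0.06157486734027455), np.float64(-0.026933742993635948), np.float64(-0.7370031917700093), np.float64(0.0005844776419337519)), 'gap': np.float64(0.0038104055046576935)}
```

View pics/w4.png

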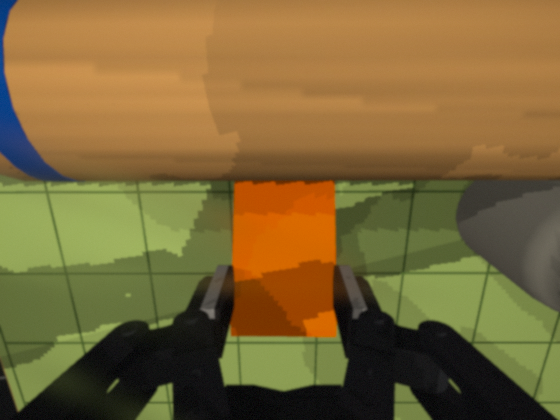

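The wedge (285,250) is square to the roller with about 3.8 mm to go. Closing that gap gently.

Request:
carry_out --deltas '[0.001,0,0,0,0,-0.01,0.002,0,0,0,0,-0.01,0.003,0,0,0,0,-0.01,0.0038,0,0,0,0,-0.01,0.0038,0,0,0,0,-0.01]'

```text
time: 5.08
eef_pos: [0.5842, -0.0511, 0.0448]
tcp_rot: [0.062, 0.997, 0.003, -0.053]
contact_force: [2.2, 0.0, 2.4]
opening: 0.55
finger_force: 27.2
```

```bash
python3 - <<'E'
from fit import *
print(*inboard())
im,d,K,C=shot("wrist"); P=cloud(d,K,C); np.savez("w5.npz",im=im,P=P)
print(refit(np.load("w5.npz")))
E
```

```text
tcp board [ 81.1 -26.2   9.7] yaw 0.4 z [-0.001 -0.    -1.   ]
{'zoff': np.float64(-0.00024551938046634385), 'roller': (np.float64(-0.00019814616390884102), np.float64(0.012656428097646827), np.float64(0.03441694475946264), np.float64(0.0005458535900696171), 99779), 'chock': (np.float64(0.05774775789601102), np.float64(-0.026678882165769757), np.float64(-0.1454051280868828), np.float64(0.000632050865606941)), 'gap': np.float64(-4.8202672605190955e-05)}
```

Request:
carry_out --deltas '[0.0004,0,0,0,0,0,0.0004,0,0,0,0,0]'

```text
time: 5.38
eef_pos: [0.5839, -0.0511, 0.0448]
tcp_rot: [0.062, 0.997, 0.003, -0.053]
contact_force: [3.7, -1.1, 2.5]
opening: 0.549
finger_force: 27.3
```

Request:
carry_out --deltas '[0,0,0,0,0,0,0,0,0,0,0,0,0,0,0,0,0,0]' --grip 85

```text
time: 5.75
eef_pos: [0.5824, -0.0507, 0.0437]
tcp_rot: [0.062, 0.997, 0.003, -0.054]
contact_force: [0.9, 0.1, -1.2]
opening: 0.851
finger_force: 0.0
```

```bash
python3 - <<'E'
from fit import *
print(*inboard())
im,d,K,C=shot("wrist"); P=cloud(d,K,C); np.savez("w6.npz",im=im,P=P)
print(refit(np.load("w6.npz")))
E
```

```text
tcp board [ 79.4 -26.1   8.3] yaw 0.4 z [-0.005 -0.    -1.   ]
{'zoff': np.float64(-0.0002640461931689367), 'roller': (np.float64(-0.00021171775660629904), np.float64(0.014421006673633156), np.float64(0.034406309962047264), np.float64(0.0005441291013783122), 100157), 'chock': (np.float64(0.05719155868292409), np.float64(-0.02751637834250687), np.float64(0.07522310093416627), np.float64(0.0006844488095316335)), 'gap': np.float64(-0.000589797851820853)}
```

Chock touching and square (0.1°), and the roller hasn't moved. Next: lift off and go over the jar.

Request:
carry_out --deltas '[0,0,-0.02,0,0,0,0,0,-0.07,0,0,0,0.005,0.03,-0.11,0,0,0,0.012,0.08,-0.12,0,0,0,0.018,0.12,-0.12,0,0,0]' --grip 100

```text
time: 6.42
eef_pos: [0.5947, 0.0702, 0.1697]
tcp_rot: [0.062, 0.997, 0.003, -0.05]
contact_force: [-0.1, 0.3, -0.5]
opening: 1.003
finger_force: 0.0
```

Request:
carry_out --deltas '[0,0,0,0,0,0,0,0,0,0,0,0]'

```text
time: 6.68
eef_pos: [0.5934, 0.0685, 0.1665]
tcp_rot: [0.061, 0.997, 0.003, -0.053]
contact_force: [-0.0, 0.1, 0.1]
opening: 1.0
finger_force: 0.0
```

```bash
python3 - <<'E'
from fit import *
print(*inboard())
im,d,K,C=shot("wrist"); P=cloud(d,K,C); np.savez("w7.npz",im=im,P=P); save("w7.png",im)
g=np.load("fit.npz"); Q=(P-g["O"])@g["B"]; m=masks(im)
for n,k in(("cap",m["red"]&(Q[...,2]>.084)&(Q[...,2]<.096)),):
    q=Q[k]; print(n,len(q),cv2.minEnclosingCircle(q[:,:2].astype(np.float32)),np.median(q,0), (np.percentile(q[:,:2],1,0)+np.percentile(q[:,:2],99,0))/2)
try: print(refit(np.load("w7.npz")))
except Exception as e: print(e)
E
```

```text
tcp board [ 61.9  93.4 130.2] yaw 0.42 z [-0.001 -0.001 -1.   ]
cap 1648 ((0.05546840280294418, 0.0943353921175003), 0.021805034950375557) [0.04899243 0.09713315 0.08979779] [0.05123397 0.09467237]
{'zoff': np.float64(-6.780347979497197e-05), 'roller': (np.float64(-3.652004279348217e-05), np.float64(0.018407521749046245), np.float64(0.034580774410232835), np.float64(0.0006614425128195679), 29564), 'chock': (np.float64(0.057400068942043254), np.float64(-0.02641851064759161), np.float64(-0.05959286857749159), np.float64(0.0005556974512284195)), 'gap': np.float64(-0.0005549234910654094)}
```

View pics/w7.png

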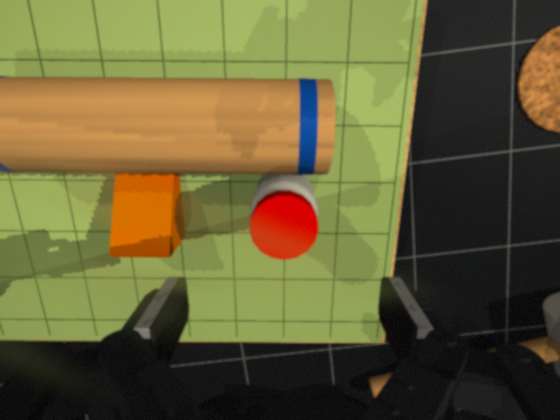

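The cap at (285,225) is centred between the fingers (columns 163 and 405), the chock sits at (147,215) against the roller. Going down over the jar.

Request:
carry_out --deltas '[0,0.0005,0.03,0,0,0,0,0.0005,0.06,0,0,0,0,0.0005,0.085,0,0,0,0,0.0005,0.105,0,0,0,0,0.0005,0.105,0,0,0]'

```text
time: 7.35
eef_pos: [0.5808, 0.0699, 0.0594]
tcp_rot: [0.062, 0.997, 0.003, -0.055]
contact_force: [0.5, -0.7, 0.2]
opening: 0.996
finger_force: 0.0
```

Request:
carry_out --deltas '[0,0,0,0,0,0,0,0,0,0,0,0,0,0,0,0,0,0,0,0,0,0,0,0,0,0,0,0,0,0]' --grip 40 --grip_force 30

```text
time: 7.98
eef_pos: [0.5836, 0.0703, 0.0631]
tcp_rot: [0.062, 0.997, 0.003, -0.051]
contact_force: [-0.2, -1.1, 5.8]
opening: 0.585
finger_force: 31.3
```

```bash
python3 - <<'E'
from fit import *
print(*inboard())
im,d,K,C=shot("wrist"); P=cloud(d,K,C); np.savez("w8.npz",im=im,P=P); save("w8.png",im)
try: print(refit(np.load("w8.npz")))
except Exception as e: print(e)
E
```

```text
tcp board [62.8 94.  26.2] yaw 0.4 z [ 0.001 -0.001 -1.   ]
{'zoff': np.float64(-0.00011016713844686749), 'roller': (np.float64(1.8902162206499988e-05), np.float64(0.03341443600300982), np.float64(0.0345474936917047), np.float64(0.0007035957860370682), 52678), 'chock': (np.float64(0.05724106713767091), np.float64(-0.02641088126992333), np.float64(-0.06308427742692461), np.float64(0.0005339670950406461)), 'gap': np.float64(-0.0007624324118217646)}
```

Jar gripped. I'll slide it slowly downhill off the roller, checking that the roller stays.

Request:
carry_out --deltas '[-0.0005,0,-0.002,0,0,0,-0.002,0,-0.003,0,0,0,-0.004,0,-0.004,0,0,0,-0.008,0,-0.006,0,0,0,-0.012,0,-0.01,0,0,0]'

```text
time: 8.65
eef_pos: [0.5949, 0.0691, 0.0695]
tcp_rot: [0.062, 0.997, 0.003, -0.054]
contact_force: [-0.4, -0.9, -2.0]
opening: 0.587
finger_force: 31.5
```

```bash
python3 - <<'E'
from fit import *
print(*inboard())
im,d,K,C=shot("wrist"); P=cloud(d,K,C); np.savez("w9.npz",im=im,P=P); save("w9.png",im)
try: print(refit(np.load("w9.npz")))
except Exception as e: print(e)
E
```

```text
tcp board [73.5 94.3 33.9] yaw 0.4 z [-0.003 -0.    -1.   ]
{'zoff': np.float64(-0.00010211129450032217), 'roller': (np.float64(0.0015981101203115405), np.float64(0.02896293577469664), np.float64(0.03455416216933671), np.float64(0.0005416136773988892), 51092), 'chock': (np.float64(0.05727665359983264), np.float64(-0.026433999387063277), np.float64(0.03795457906777083), np.float64(0.0006268165536205751)), 'gap': np.float64(-0.0023080941710524328)}
```

Request:
carry_out --deltas '[-0.004,0,-0.005,0,0,0,-0.006,0,-0.01,0,0,0,-0.006,0,-0.01,0,0,0]'

```text
time: 9.07
eef_pos: [0.6028, 0.0681, 0.0801]
tcp_rot: [0.062, 0.997, 0.003, -0.052]
contact_force: [0.2, 0.0, -0.8]
opening: 0.588
finger_force: 31.5
```

```bash
python3 - <<'E'
from fit import *
im,d,K,C=shot("wrist"); P=cloud(d,K,C); np.savez("w10.npz",im=im,P=P)
print(refit(np.load("w10.npz")))
# vertical-tool goal over coaster
T=tcp(); g=np.load("fit.npz")
z=np.array([0,0,-1.]); x=T[:3,0].copy(); x[2]=0; x/=np.linalg.norm(x)
print(*inboard())
for p in ([.508,.355,.20],[.508,.355,.06]):
    G=np.eye(4); G[:3,:3]=np.stack([x,np.cross(z,x),z],1); G[:3,3]=p; print(delta(G))
E
```

```text
{'zoff': np.float64(-9.81626052016725e-05), 'roller': (np.float64(0.0015980202536359032), np.float64(0.027513426623010706), np.float64(0.03456282406289985), np.float64(0.0005513946855355643), 48438), 'chock': (np.float64(0.05733909600710982), np.float64(-0.026399393974644744), np.float64(-0.07459332441139906), np.float64(0.00053894093538419)), 'gap': np.float64(-0.0022462472606261455)}
tcp board [79.8 94.3 44.7] yaw 0.4 z [-0.001 -0.    -1.   ]
[0.141, 0.2729, -0.1063, -0.0008, -0.1058, 0.0]
[0.1262, 0.273, 0.0329, -0.0008, -0.1058, 0.0]
```

Roller came to rest on the chock 1.6 mm lower and stays. Lifting the jar and heading for the coaster.

Request:
carry_out --deltas '[0,0,-0.05,0,0,0,0,0.04,-0.095,0,-0.03,0,0.02,0.1,-0.11,0,-0.07,0,0.06,0.15,-0.11,0,-0.106,0,0.09,0.19,-0.11,0,-0.106,0]'

```text
time: 9.75
eef_pos: [0.5464, 0.2683, 0.1983]
tcp_rot: [0.061, 0.998, -0.0, -0.0]
contact_force: [0.6, 0.8, -2.1]
opening: 0.582
finger_force: 32.3
```

Request:
carry_out --deltas '[0,0,0,0,0,0,0,0,0,0,0,0]'

```text
time: 10.0
eef_pos: [0.5481, 0.2662, 0.1977]
tcp_rot: [0.061, 0.998, -0.001, -0.0]
contact_force: [0.6, -1.0, -2.3]
opening: 0.584
finger_force: 32.3
```

```bash
python3 - <<'E'
from fit import *
T=tcp(); im,d,K,C=shot("wrist"); P=cloud(d,K,C); np.savez("w11.npz",im=im,P=P); save("w11.png",im)
hsv=cv2.cvtColor(im,cv2.COLOR_RGB2HSV)
k=(abs(P[...,0]-.508)<.075)&(abs(P[...,1]-.355)<.075)&(P[...,2]<.015)&(hsv[...,1]>60)&(hsv[...,2]>100)&(hsv[...,0]<25); q=P[k]
(c,r)=cv2.minEnclosingCircle(q[:,:2].astype(np.float32)); print("coaster",c,r,np.median(q,0),len(q))
b=(abs(P[...,0]-.508)<.1)&(abs(P[...,1]-.355)<.1)&(hsv[...,2]<60)&(abs(P[...,2])<.02); print("bench z",np.median(P[...,2][b]),b.sum())
z=np.array([0,0,-1.]); x=T[:3,0].copy(); x[2]=0; x/=np.linalg.norm(x)
print(T[:3,3].round(4),T[:3,2].round(4))
for h in (.06,.03):
    G=np.eye(4); G[:3,:3]=np.stack([x,np.cross(z,x),z],1); G[:3,3]=[*c,h]; print(delta(G))
E
```

```text
coaster (0.508240818977356, 0.3544260561466217) 0.051452767103910446 [0.50541373 0.35380732 0.00462537] 7475
bench z 0.0012673640483135684 25595
[0.5481 0.2662 0.1977] [-8.0e-04 -1.5e-03 -1.0e+00]
[0.0509, 0.0833, 0.1376, -0.0015, -0.0007, -0.0014]
[0.0509, 0.0834, 0.1676, -0.0015, -0.0007, -0.0014]
```

View pics/w11.png

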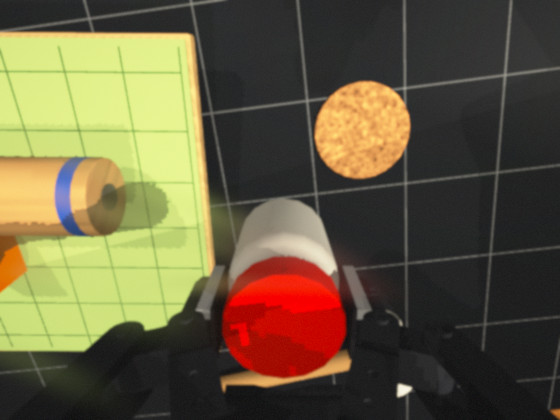

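Coaster at (363,130), jar upright in the fingers at (285,300), both as expected. Moving over it and down.

Request:
carry_out --deltas '[0.025,0.045,0.02,-0.001,0,-0.001,0.049,0.0833,0.05,-0.001,0,-0.001,0.049,0.0833,0.09,-0.001,0,-0.001,0.049,0.0833,0.13,-0.001,0,-0.001,0.049,0.0833,0.15,-0.001,0,-0.001]'

```text
time: 10.68
eef_pos: [0.5091, 0.353, 0.0448]
tcp_rot: [0.062, 0.998, -0.001, -0.002]
contact_force: [-0.3, -0.1, -2.5]
opening: 0.584
finger_force: 32.4
```

Request:
carry_out --deltas '[0,0,0.003,0,0,0,0,0,0.006,0,0,0,0,0,0.01,0,0,0,0,0,0.012,0,0,0,0,0,0.012,0,0,0]'

```text
time: 11.3
eef_pos: [0.5099, 0.3552, 0.0363]
tcp_rot: [0.061, 0.998, 0.0, -0.0]
contact_force: [-0.4, 1.2, -2.6]
opening: 0.58
finger_force: 32.4
```

```bash
python3 - <<'E'
from h import *
T=tcp(); print(T[:3,3].round(4),T[:3,2].round(4),(T[:3,3]+.0018*T[:3,0]).round(4),ctrl.get_state()["contact_force"])
E
```

```text
[0.5099 0.3552 0.0363] [-0.e+00  4.e-04 -1.e+00] [0.5081 0.3554 0.0363] [-0.37330866  1.17758382 -2.56205794]
```

Centred; lower the last millimetres until the coaster takes the weight.

Request:
carry_out --deltas '[0,-0.001,0.002,0,0,0,0,-0.001,0.004,0,0,0,0,-0.001,0.0055,0,0,0,0,-0.001,0.0055,0,0,0]'

```text
time: 11.8
eef_pos: [0.5099, 0.354, 0.0312]
tcp_rot: [0.061, 0.998, -0.0, -0.0]
contact_force: [-1.8, -1.0, 3.0]
opening: 0.582
finger_force: 32.8
```

Request:
carry_out --deltas '[0,0,0,0,0,0,0,0,0,0,0,0,0,0,0,0,0,0,0,0,0,0,0,0,0,0,0,0,0,0]' --grip 100

```text
time: 12.42
eef_pos: [0.5097, 0.354, 0.0304]
tcp_rot: [0.061, 0.998, 0.0, -0.0]
contact_force: [0.7, -0.6, -0.3]
opening: 1.0
finger_force: 0.0
```

Request:
carry_out --deltas '[0,0,-0.02,0,0,0,0,0,-0.05,0,0,0,0,0,-0.1,0,0,0,0,0,-0.15,0,0,0,0,0,-0.16,0,0,0]'

```text
time: 13.05
eef_pos: [0.5124, 0.3554, 0.1976]
tcp_rot: [0.061, 0.998, 0.003, 0.005]
contact_force: [-0.6, 0.4, -0.5]
opening: 0.997
finger_force: 0.0
```

Request:
carry_out --deltas '[-0.05,0,0,0,0,0,-0.1,0,0,0,0,0,-0.1,0,0,0,0,0,-0.1,0,0,0,0,0]'

```text
time: 13.55
eef_pos: [0.6081, 0.3416, 0.1895]
tcp_rot: [0.061, 0.998, -0.0, -0.001]
contact_force: [-0.3, 0.2, -0.5]
opening: 1.002
finger_force: 0.0
```

```bash
python3 - <<'E'
from fit import *
def look(n):
    im,d,K,C=shot(n); P=cloud(d,K,C); return im,P
im1,P1=look("side"); im2,P2=look("wrist"); 
save("end.png",np.hstack([cv2.resize(x,(400,300)) for x in(im1,im2)]))
for im,P in((im1,P1),(im2,P2)):
    k=masks(im)["red"]&(abs(P[...,0]-.508)<.07)&(abs(P[...,1]-.354)<.07)&(P[...,2]>.05); q=P[k]
    print("cap",len(q),np.median(q,0).round(4),cv2.minEnclosingCircle(q[:,:2].astype(np.float32)),np.percentile(q[:,2],98))
g=np.load("fit.npz")
for n,(im,P) in(("before",(np.load("side.npz")["im"],np.load("side.npz")["P"])),("now",(im1,P1))):
    Q=(P-g["O"])@g["B"]; w=masks(im)["wood"]&(Q[...,2]>.03)&(Q[...,2]<.078)&(abs(Q[...,0])<.045)&(abs(Q[...,1])<.12); q=Q[w]
    r=least_squares(lambda p:np.hypot(q[:,0]-p[0]-p[1]*q[:,1],q[:,2]-p[2])-.035,[0,0,.035],loss="soft_l1",f_scale=.001); print(n,r.x.round(4),len(q))
E
```

```text
cap 394 [0.5055 0.3599 0.0937] ((0.5064742565155029, 0.3541586697101593), 0.02547251246869564) 0.09691149655035051
cap 3113 [0.5078 0.3532 0.0947] ((0.5084327459335327, 0.3530874252319336), 0.022370288148522377) 0.09620679086688233
before [-0.002   0.0017  0.034 ] 1198
now [-0.0004  0.0028  0.0342] 1189
```

View pics/end.png

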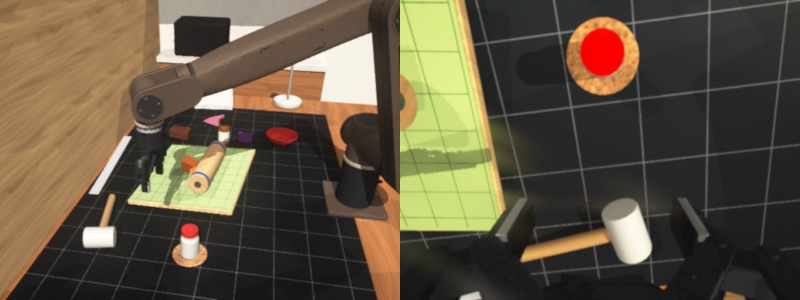

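The jar stands upright, centred on the coaster: side view (190,243), wrist view (602,53). The roller rests on the chock (side view around 205,168), about 1.6 mm from its start, and the gripper is clear of everything. Handing in.

```bash
python3 -c "
from plant import ctrl
print(ctrl.sign_off())"
```

```text
the job is handed in; nothing more can be done
None
```

I handed the job in at about 14 s: the chock is square against the roller and holds it, though the roller settled about 1.6 mm downhill onto it, and the jar stands upright, centred on the coaster.

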